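# Set the gauge tweezers round a plaster sleeve

### The arm

A 6-joint arm with a two-finger parallel gripper is mounted at the origin on a cart in front of the work surface, level with it; the furniture and walls round the work are solid. World frame = base frame: x ahead of the robot, y to its left, z up, the work surface at z = 0. Lengths are in m, angles in degrees, forces in N, time in s.
With the tool pointing down it reaches from about 0.4 to 0.825 m from the base axis. Payload 7 kg.
Tool frame: the origin (TCP) lies midway between the tips of the shut fingers; the grasp point (between the pads) lies hold_point_z behind it (hold_point_z is the distance from the TCP to the grasp point, in m); z points along the fingers, y is the line along which they close (so a half turn about z gives the same grasp; the last joint's range is limited). The gripper opens to 88 mm and grips with 3 to 60 N. Pads are 19 mm wide; open, the fingers measure 130 mm over their backs; the gripper's body (78 mm by 193 mm) begins 47 mm behind the grasp point.
Start: joints at [93.169, 20.546, 0.682, 0, -70.136, -16.507], TCP at [0.156, 0.657, 0.227] pointing down, gripper open.
Joint ranges: [-176.03, 176.03], [-82.01, 121.73], [-58.28, 71.71], [-173.87, 95.51], [-174.79, -0.11], [-173.66, 173.66]. Speed limits (degrees/s): [136.94, 136.94, 172.46, 180, 180, 180].

### API

Orientations are given as [roll, pitch, yaw] about the fixed x, y, z axes, in that order (R = Rz(yaw) Ry(pitch) Rx(roll)).
In Python, from plant import * gives the robot as it stands.
- The arm moves only by the tool step_arm, never from a script. Its argument "steps" is a list that holds one entry, the list of rows, each a list of 6 numbers: the shift along the tool's x, y, z scaled (see below), then the turn, a rotation vector about the tool's x, y, z scaled (see below). In form: [[[tx, ty, tz, wx, wy, wz], ...]]. A call has 1 to 20 rows; each row is the pose to reach, as a shift and turn from the pose commanded when the call began, along the tool's axes at that moment; what a row does not reach only later rows make up. The controller multiplies each number of a shift by 100 mm and each number of a turn by 0.5 rad. A row lasts 1/10 s, in which the tool goes at most 50 mm and 8.59 degrees, less where a joint would pass 70% of its speed; a pose out of reach is approached as far as the arm can. A call with a number of a shift or a turn outside -1 to 1 is refused whole. A call with a gripper value outside its range is refused whole. "jaw" is the closure in counts, from 0 (fully open) to 255 (shut), set as the call begins (left out, the last holds). The fingers move at their own pace and stop on an object; the grip force is fixed at half the most. Time passes only in rows, so rows that repeat a pose let the fingers close. It gives the time, the measured TCP pose, the force, the opening and the grip force at its end, in the units of the state.
- get_obs(): the state, without advancing time (a new reading comes with each control period).
- snapshot(name): name is "scene" or "top" or "wrist"; returns (picture, depth): 400x640x3 uint8, red, green, blue; 400x640 float32, m along the optical axis (not along the pixel's ray), 0 where there is no reading.
- calibration(name): a dict with "mtx" (3x3 intrinsics, pixels), "dist" ([k1, k2, p1, p2, k3] as OpenCV has them; the pictures are not rectified), "rvec" (rotation vector, rad) and "tvec" (3), from world to camera coordinates, as OpenCV has them. Camera axes: x right, y down, z forward; pixel columns grow to the right and rows downward; lengths in m; the calibration is good to about 2 mm. A picture is of the moment at which its call begins: read the wrist's pose just before it. calibration takes no time and is no camera call; for the wrist camera it gives the pose at the moment of the call.
- close_job(): hands the job in; it is judged then, once.
The state is a dict: "clock": time; "joint_pos": joint angles; "qvel": joint speeds; "tau": joint torques, N m; "tool_pos": TCP position; "orientation": TCP orientation; "force": force on the tool from outside, world axes, zero at the start; "moment": the same for the moment, N m; "opening": finger opening in m; "gripper_force": force on a finger pad.
Only numpy, scipy, OpenCV 4.12 (cv2) and the standard library are available. Lean on these libraries where they do the work, as an engineer would, in place of code of your own. Each camera call takes 0.05 s, during which the arm holds its last target. There are 200 camera calls.

### The job

Slide the taller of the two plaster sleeves down over the upright spindle of the check jig until it stands on the board, and let it go. Then squeeze the jig's sprung tweezers by their round finger rests until the tips are as far apart as the two marked lines on the plate beneath them, without the legs pressing on the sleeve, and hold that gap steady: the program finishes while still holding the tweezers squeezed. Leave the short sleeve and the loose wooden modelling tool where they are.

Things in the scene. Friction and masses are not known exactly. Their poses are not given: they have to be found in the camera images.
- jig: Check jig, fixed: plywood board 270 x 110 x 14 mm. Origin on its underside, 5 mm tipward of its middle; x runs from the tweezers' bow to their tips, y left, z up (mm below). Dark clamp block 34 x 44 at x = -111, top z = 55. Tweezer legs leave it at x = -105, z = 32 to 46. Spindle at x = 75, between the legs just short of the tips. Aluminium plate 24 x 84, top z = 29, at x = 97 to 121.
- spindle_foot (a point): Centre of the spindle where it meets the board's top, 14 mm above the worktop. The sleeve's underside comes to rest here; its x, y, z axes are the jig's.
- spindle_top (a point): Centre of the top of the spindle, 80 mm above the worktop. The spindle is a steel shaft of 14 mm diameter; its top 6 mm taper to 7 mm.
- tall_sleeve: The taller plaster sleeve: a plain tube 30 mm outside diameter, 17 mm bore (1.5 mm clearance all round the spindle), 55 mm tall, about 60 g, standing upright and loose on the worktop. Origin at the centre of its underside, z along its bore.
- short_sleeve: The short plaster sleeve, not wanted: same diameters, 35 mm tall, standing upright. Origin at the centre of its underside. It and the tall sleeve may change places.
- leg_left: Left leg (jig's +y side) of the sprung tweezers: a steel blade 4 mm thick, 14 mm tall, 205 mm from its root in the clamp block (origin) to the tip; x along the leg, y left, z up. It swings in about its root on its own spring: at the finger rest about 2 N to start, 5.5 N at the marked gap; it springs open again when let go.
- leg_right: Right leg (jig's -y side), the mirror image of the left one: origin at its root, x along the leg, y to the left, z up, same spring.
- rest_left (a point): Outermost point of the left leg's finger rest, an upright cylinder of 6 mm radius and 14 mm height on the leg, 130 mm from its root; point at mid height, 39 mm above the worktop. The two rests measure 61 mm over all when open, 51 mm at the marked gap. Squeeze here from above, across the jig: the tips move 1.6 times as far as the rests.
- rest_right (a point): Outermost point of the right leg's finger rest, the mirror image of rest_left.
- tip_left (a point): The point of the left leg, 39 mm above the worktop. Open, the two tips are 66 mm apart.
- tip_right (a point): The point of the right leg.
- mark_left (a point): Middle of the left dark line on the aluminium plate's top, 10 mm below the tips. The two lines run along the jig and are 50 mm apart, so the tips are to stand 50 mm apart (sleeve clear by about 6 mm on either side).
- mark_right (a point): Middle of the right dark line on the plate.
- wood_tool: A loose wooden modelling tool, 155 x 50 x 10 mm, lying between the places of the sleeves; a bystander. Origin at the middle of its underside.
Things that resemble listed ones, but are neither listed nor needed, are in the scene too. What is shaped like the tall_sleeve but red is not meant.

How it is judged:
By the outcome, as a careful person would: the job done as asked, in the order asked, and still so for the second after the job is handed in, while the arm keeps its last pose, push and grip.
It also fails if it takes over 61 s, if anything falls off the work surface, if the arm or the gripper's body presses on something with over 40 N, if the wrist force passes 120 N, or if a joint passes its speed limit or range.

## Working session

There is one attempt and no reset: what is moved stays moved. The work goes in short steps, Python scripts to look and compute and a tool call to move; the robot and the scene stay as the last step left them, time stands still between calls to the robot, and variables do not carry over. Pictures are saved under pics/ and viewed, at most 10 in all, crops included, and the job is handed in when it is done.

Besides the shell and the picture viewer there is one more tool, called after "Emit:" by a JSON object that holds its "name" and its "arguments". step_arm: Moves the arm, as the interface text tells. Its arguments: {"type":"object","properties":{"steps":{"type":"array","items":{"type":"array","items":{"type":"array","items":{"type":"number","minimum":-1,"maximum":1}}}},"jaw":{"type":"number"}},"required":["steps"]}

```bash
mkdir -p pics; ls; python3 - <<'E'
from plant import *
import cv2, numpy as np
o=get_obs(); print(o)
for n in ("top","scene"):
    p,d=snapshot(n); cv2.imwrite(f"pics/{n}0.png",p[:,:,::-1]); np.savez(f"pics/{n}0.npz",p=p,d=d)
    c=calibration(n); print(n,c)
E
```

```text
pics
{'clock': 0.0, 'joint_pos': array([ 9.31697754e+01,  2.05900826e+01,  6.33559765e-01, -1.95360842e-02,
       -7.01362204e+01, -1.65041384e+01]), 'qvel': array([ 0.03654022,  0.0958143 ,  0.08149592,  0.01502528,  0.00218226,
       -0.08954663]), 'tau': array([ 2.11029233e-03, -5.82720172e+01,  2.93057656e+01,  6.99679077e+00,
        7.02322679e-03, -1.52330790e-04]), 'tool_pos': array([0.15562647, 0.65630735, 0.22563817]), 'orientation': array([ 1.79905860e+02, -8.74079781e-03, -1.33410088e+01]), 'force': array([-0.05628985,  0.0406249 ,  0.60992307]), 'moment': array([0.01543015, 0.02774788, 0.01090017]), 'gripper_force': 0.0, 'opening': 0.08715152759555155}
top {'mtx': array([[410.89155696,   0.        , 320.59076581],
       [  0.        , 410.89155696, 199.26852772],
       [  0.        ,   0.        ,   1.        ]]), 'dist': array([-0.08107106,  0.        ,  0.        ,  0.        ,  0.        ]), 'rvec': array([ 2.14866818, -2.17668243,  0.12843381]), 'tvec': array([0.06456724, 0.5501313 , 0.99973345])}
scene {'mtx': array([[390.48613009,   0.        , 310.49644993],
       [  0.        , 390.48613009, 202.45550855],
       [  0.        ,   0.        ,   1.        ]]), 'dist': array([-0.00838618,  0.        ,  0.        ,  0.        ,  0.        ]), 'rvec': array([ 1.17651651, -2.23899592,  1.08891667]), 'tvec': array([0.33382675, 0.30772721, 0.64639453])}
```

View pics/top0.png

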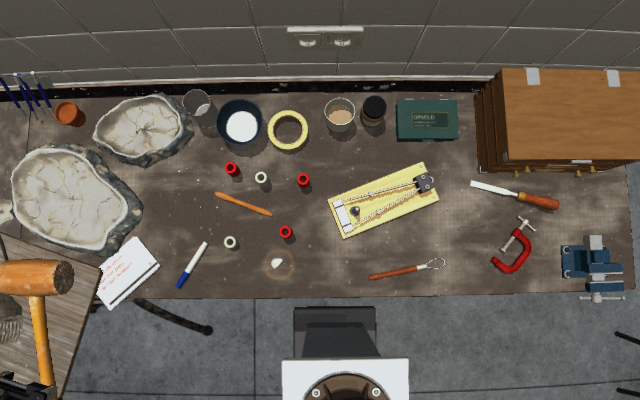

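View pics/scene0.png

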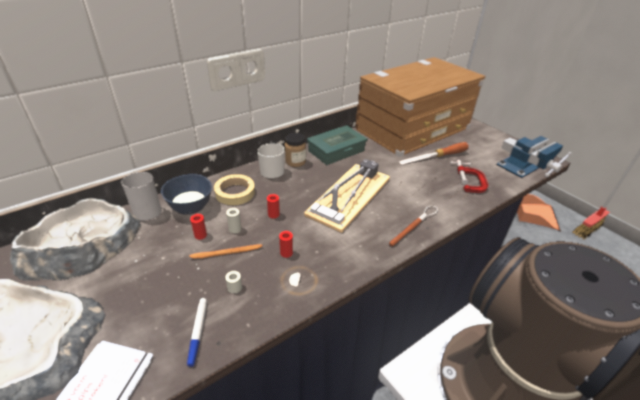

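Two upright pale tubes fit the sleeves: top (261,178) / scene (233,221), and top (230,242) / scene (233,282). The red tubes at top (232,169), (303,180), (286,232) are decoys. The one at (261,178) looks taller in the scene view. The jig is at top (385,200): clamp block (425,182), spindle (355,211). I'll measure these and confirm with one crop.

```bash
cat > h.py <<'E'
import numpy as np, cv2
from scipy.spatial.transform import Rotation as R
def ray(c,px,z):
    "pixel(s) -> world points on plane z"
    u=cv2.undistortPoints(np.float64(px).reshape(-1,1,2),c["mtx"],c["dist"]).reshape(-1,2)
    Rm=cv2.Rodrigues(c["rvec"])[0]; C=-Rm.T@c["tvec"]
    d=np.c_[u,np.ones(len(u))]@Rm
    return C+d*((z-C[2])/d[:,2])[:,None]
def cloud(c,dep):
    v,u=np.mgrid[:dep.shape[0],:dep.shape[1]]
    n=cv2.undistortPoints(np.float64(np.c_[u.ravel(),v.ravel()]).reshape(-1,1,2),c["mtx"],c["dist"]).reshape(-1,2)
    P=np.c_[n,np.ones(len(n))]*dep.reshape(-1,1)
    Rm=cv2.Rodrigues(c["rvec"])[0]
    return ((P-c["tvec"])@Rm).reshape(*dep.shape,3)
def proj(c,P): return cv2.projectPoints(np.float64(P).reshape(-1,1,3),c["rvec"],c["tvec"],c["mtx"],c["dist"])[0].reshape(-1,2)
E
python3 - <<'E'
from plant import *
from h import *
z=np.load("pics/top0.npz"); p,d=z["p"],z["d"]; c=calibration("top"); W=cloud(c,d)
hsv=cv2.cvtColor(p,cv2.COLOR_RGB2HSV)
for (u,v) in ((261,178),(230,242)):
    w=W[v-9:v+10,u-9:u+10].reshape(-1,3); k=w[:,2]>0.015
    q=w[k]; zt=np.percentile(q[:,2],90); t=q[q[:,2]>zt-.006]
    print((u,v),"z95",zt,"n",k.sum(),"centre",(t.max(0)+t.min(0))/2,"ext",np.ptp(t,axis=0), ray(c,(u,v),zt))
# board
roi=np.zeros(d.shape,np.uint8); roi[155:245,320:445]=1
m=((hsv[...,0]>18)&(hsv[...,0]<36)&(hsv[...,1]>60)&(hsv[...,2]>120)).astype(np.uint8)*roi
m=cv2.morphologyEx(m,cv2.MORPH_OPEN,np.ones((2,2)))
ys,xs=np.nonzero(m); P=ray(c,np.c_[xs,ys],.014)
r=cv2.minAreaRect(np.float32(P[:,:2]*1000)); print("board",r, cv2.boxPoints(r))
w=W[160:240,325:440].reshape(-1,3); 
b=w[w[:,2]>.052]; b=b[b[:,2]<.1]; cl=b[b[:,1]<-.12]; sp=b[b[:,1]>-.12]
print("clamp",np.median(cl,axis=0),len(cl),"spin",np.median(sp,axis=0),sp.max(0),len(sp))
s=np.load("pics/scene0.npz")["p"]
a=cv2.resize(s[185:305,180:320],None,fx=4,fy=4,interpolation=cv2.INTER_CUBIC)
cv2.imwrite("pics/crop1.png",a[:,:,::-1])
E
```

```text
(261, 178) z95 0.05653269932053377 n 135 centre [0.52487381 0.14019366 0.55367295] ext [0.18698383 0.15884692 1.00594252] [[0.60281924 0.20397801 0.0565327 ]]
(230, 242) z95 0.03674672731905648 n 91 centre [0.44524876 0.179887   0.54376918] ext [0.02773373 0.23823361 1.02575006] [[0.44656239 0.28349301 0.03674673]]
board ((549.4138793945312, -105.90837097167969), (110.08641052246094, 269.8808898925781), 21.072105407714844) [[ 4.4953464e+02  2.1805573e-01]
 [ 5.4656836e+02 -2.5161554e+02]
 [ 6.4929309e+02 -2.1203479e+02]
 [ 5.5225940e+02  3.9798798e+01]]
clamp [ 0.58701242 -0.20057426  0.0535446 ] 44 spin [ 0.52092024 -0.02760083  0.07641566] [ 0.52858351 -0.02164517  0.08318271] 32
```

View pics/crop1.png

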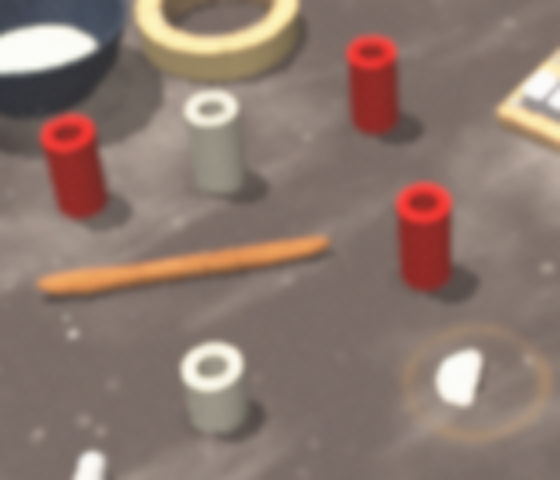

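The crop shows pale tubes at (213,140) (tall, about 100 px high in the crop) and (213,385) (short). The depth readings are 56.5 mm and 36.7 mm. So the tall sleeve is at top (261,178), about (0.603, 0.204). The board measures 110 x 270 mm, as specified, and the jig's yaw is about 111.1°. Now moving over the sleeve.

```bash
python3 -c "
import plant
print([n for n in dir(plant) if n[0]!='_'], getattr(plant,'hold_point_z',None))"
```

```text
['PlanningError', 'calibration', 'close_job', 'get_obs', 'hold_point_z', 'snapshot'] 0.0188
```

Emit:
{"name": "step_arm", "arguments": {"steps": [[[0.3, 0.19, 0, 0, 0, 0], [0.65, 0.4, 0, 0, 0, 0], [1.0, 0.62, 0, 0, 0, 0]]], "jaw": 80}}

```text
clock: 0.4
tool_pos: [0.2392, 0.5723, 0.2258]
orientation: [179.9, -0.0, -13.3]
force: [0.9, 0.7, -0.3]
opening: 0.0692
gripper_force: 0.0
```

Emit:
{"name": "step_arm", "arguments": {"steps": [[[0.33, 0.2, 0, 0, 0, 0], [0.67, 0.41, 0, 0, 0, 0], [1.0, 0.62, 0, 0, 0, 0]]]}}

```text
clock: 0.7
tool_pos: [0.3226, 0.4885, 0.2263]
orientation: [180.0, 0.0, -13.3]
force: [0.5, 0.6, 0.6]
opening: 0.0603
gripper_force: 0.0
```

Emit:
{"name": "step_arm", "arguments": {"steps": [[[0.33, 0.2, 0, 0, 0, 0], [0.67, 0.41, 0, 0, 0, 0], [1.0, 0.62, 0, 0, 0, 0]]]}}

```text
clock: 1.0
tool_pos: [0.4055, 0.4051, 0.2263]
orientation: [180.0, 0.0, -13.3]
force: [0.2, 0.6, -0.6]
opening: 0.0601
gripper_force: 0.0
```

Emit:
{"name": "step_arm", "arguments": {"steps": [[[0.33, 0.2, 0, 0, 0, 0], [0.67, 0.41, 0, 0, 0, 0], [1.0, 0.62, 0, 0, 0, 0]]]}}

```text
clock: 1.3
tool_pos: [0.4885, 0.3217, 0.2263]
orientation: [180.0, 0.0, -13.3]
force: [0.3, 0.5, 0.9]
opening: 0.0601
gripper_force: 0.0
```

Emit:
{"name": "step_arm", "arguments": {"steps": [[[0.25, 0.16, 0, 0, 0, 0.25], [0.5, 0.31, 0, 0, 0, 0.5], [0.75, 0.47, 0, 0, 0, 0.75], [1.0, 0.62, 0, 0, 0, 0.97], [1.0, 0.62, 0, 0, 0, 0.97]]]}}

```text
clock: 1.8
tool_pos: [0.5723, 0.2373, 0.2257]
orientation: [179.9, -0.0, -41.5]
force: [-1.0, -0.7, -0.1]
opening: 0.0607
gripper_force: 0.0
```

```bash
python3 - <<'E'
from plant import *
from h import *
c=calibration("wrist"); p,d=snapshot("wrist"); cv2.imwrite("pics/w1.png",p[:,:,::-1])
Rm=cv2.Rodrigues(c["rvec"])[0]; C=-Rm.T@c["tvec"]; print("cam",C,"fwd",Rm[2],"mtx",c["mtx"][0,0])
print("pred",proj(c,[.603,.204,.055]))
W=cloud(c,d); k=(W[...,2]>.05)&(W[...,2]<.06)&(d>0)&(np.hypot(W[...,0]-.603,W[...,1]-.204)<.025)
q=W[k]; print(len(q),np.median(q,axis=0),(q.max(0)+q.min(0))/2,np.ptp(q,axis=0))
E
```

```text
cam [0.6273876  0.18830361 0.38381041] fwd [-0.20547343  0.18197375 -0.96159567] mtx 317.40571784170294
pred [[324.40376819 131.48069611]]
450 [0.60594852 0.203926   0.05454767] [0.60623446 0.20401092 0.05364961] [0.02917166 0.02957045 0.00682474]
```

View pics/w1.png

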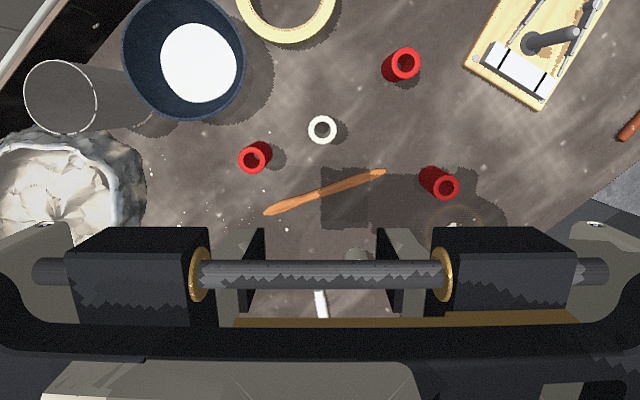

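The wrist view shows the white ring at (322,130), with red decoys at (255,158), (405,63) and (440,185). The ring centre is at (0.606, 0.204), z 0.055, with an extent of 29.5 mm, which fits.

Emit:
{"name": "step_arm", "arguments": {"steps": [[[0.12, 0.01, 0, 0, 0, 0.25], [0.24, 0.02, 0, 0, 0, 0.5], [0.36, 0.02, 0, 0, 0, 0.75], [0.47, 0.03, 0, 0, 0, 0.97], [0.47, 0.03, 0.3, 0, 0, 0.97], [0.47, 0.03, 0.6, 0, 0, 0.97], [0.47, 0.03, 0.9, 0, 0, 0.97], [0.47, 0.03, 0.9, 0, 0, 0.97], [0.47, 0.03, 0.9, 0, 0, 0.97], [0.47, 0.03, 0.9, 0, 0, 0.97]]]}}

```text
clock: 2.85
tool_pos: [0.605, 0.2075, 0.1386]
orientation: [-179.8, 0.0, -68.8]
force: [0.2, 0.3, 1.0]
opening: 0.0602
gripper_force: 0.0
```

```bash
python3 - <<'E'
from plant import *
from h import *
o=get_obs(); c=calibration("wrist"); p,d=snapshot("wrist"); print(o["tool_pos"],o["orientation"],o["joint_pos"][5])
W=cloud(c,d); k=(W[...,2]>.05)&(W[...,2]<.06)&(d>0)&(np.hypot(W[...,0]-.606,W[...,1]-.204)<.025)
q=W[k]; print(len(q),(q.max(0)+q.min(0))/2,np.ptp(q,axis=0))
y=np.radians(o["orientation"][2]); D=np.array([.606,.204])-o["tool_pos"][:2]
if len(q): D=((q.max(0)+q.min(0))/2)[:2]-o["tool_pos"][:2]
print("tx,ty mm",1e3*D@[np.cos(y),np.sin(y)],1e3*D@[np.sin(y),-np.cos(y)])
E
```

```text
[0.60504147 0.20748246 0.13855142] [-1.79847838e+02  7.17203983e-03 -6.88439952e+01] -15.262378124514912
742 [0.60584131 0.2036136  0.05375372] [0.02899049 0.02927716 0.00747642]
tx,ty mm 3.8967750519633824 0.6503731916046674
```

Emit:
{"name": "step_arm", "arguments": {"steps": [[[0.04, 0.01, 0.1, 0, 0, 0], [0.04, 0.01, 0.35, 0, 0, 0], [0.04, 0.01, 0.6, 0, 0, 0], [0.04, 0.01, 0.85, 0, 0, 0], [0.04, 0.01, 1.0, 0, 0, 0], [0.04, 0.01, 1.0, 0, 0, 0]]]}}

```text
clock: 3.5
tool_pos: [0.6033, 0.2014, 0.0342]
orientation: [179.8, -0.0, -68.9]
force: [-0.6, 0.2, 0.2]
opening: 0.0604
gripper_force: 0.0
```

Emit:
{"name": "step_arm", "arguments": {"steps": [[[0, 0, 0.02, 0, 0, 0], [0, 0, 0.02, 0, 0, 0]]]}}

```text
clock: 3.7
tool_pos: [0.6053, 0.2028, 0.0355]
orientation: [-179.9, 0.0, -68.9]
force: [0.1, 0.8, 0.8]
opening: 0.0602
gripper_force: 0.0
```

Emit:
{"name": "step_arm", "arguments": {"steps": [[[0, 0, 0, 0, 0, 0], [0, 0, 0, 0, 0, 0], [0, 0, 0, 0, 0, 0], [0, 0, 0, 0, 0, 0], [0, 0, 0, 0, 0, 0], [0, 0, 0, 0, 0, 0], [0, 0, 0, 0, 0, 0], [0, 0, 0, 0, 0, 0]]], "jaw": 200}}

```text
clock: 4.5
tool_pos: [0.6048, 0.2026, 0.0347]
orientation: [-180.0, -0.0, -68.9]
force: [0.1, -0.4, 2.6]
opening: 0.0296
gripper_force: 29.9
```

Emit:
{"name": "step_arm", "arguments": {"steps": [[[0, 0, -0.1, 0, 0, 0], [0, 0, -0.3, 0, 0, 0], [0, 0, -0.6, 0, 0, 0], [0, 0, -0.9, 0, 0, 0], [0, 0, -1.0, 0, 0, 0], [0, 0, -1.0, 0, 0, 0]]]}}

```text
clock: 5.1
tool_pos: [0.6055, 0.2031, 0.1369]
orientation: [-179.8, 0.0, -68.9]
force: [-0.3, -0.8, 0.2]
opening: 0.0299
gripper_force: 29.9
```

Emit:
{"name": "step_arm", "arguments": {"steps": [[[0.1, 0.1, -0.1, 0, 0, 0], [0.3, 0.3, -0.2, 0, 0, 0], [0.5, 0.5, -0.3, 0, 0, 0], [0.75, 0.7, -0.3, 0, 0, 0], [0.9, 0.8, -0.3, 0, 0, 0], [0.93, 0.81, -0.3, 0, 0, 0], [0.93, 0.81, -0.3, 0, 0, 0], [0.93, 0.81, -0.3, 0, 0, 0]]]}}

```text
clock: 5.9
tool_pos: [0.5628, 0.0869, 0.1642]
orientation: [180.0, -0.0, -68.9]
force: [-0.3, -0.4, -0.1]
opening: 0.0298
gripper_force: 29.9
```

```bash
python3 - <<'E'
from plant import *
from h import *
o=get_obs(); c=calibration("wrist"); p,d=snapshot("wrist"); print(o["tool_pos"],o["orientation"],o["opening"])
cv2.imwrite("pics/w2.png",p[:,:,::-1]); np.savez("pics/w2.npz",p=p,d=d,**c)
print(proj(c,[[.5206,-.0313,.08],[.5206,-.0313,.014]]))
W=cloud(c,d); k=(W[...,2]>.06)&(W[...,2]<.09)&(d>0)&(np.hypot(W[...,0]-.521,W[...,1]+.03)<.03)
q=W[k]; print(len(q),q.max(0),(q.max(0)+q.min(0))/2,np.ptp(q,axis=0))
E
```

```text
[0.56279117 0.08694604 0.16416926] [ 1.79974430e+02 -1.94161165e-03 -6.89158927e+01] 0.02983233658339343
[[432.71197389  72.80087049]
 [408.42183519  79.06328531]]
364 [ 0.53008207 -0.02277097  0.08231052] [ 0.52296545 -0.0298511   0.07115803] [0.01423324 0.01416026 0.02230496]
```

View pics/w2.png

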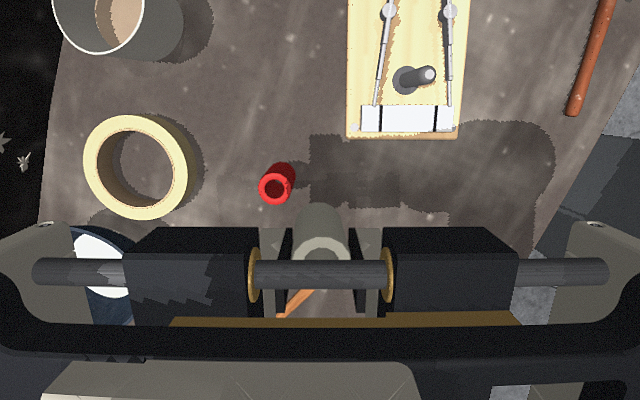

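The view shows the jig at top right, with the spindle cap at (432,73), the plate at (405,119) and the held sleeve at (318,240). The depth patch of the spindle is 14 mm wide, centred near (0.523, -0.030). I'll fit circles to the spindle and the held sleeve with the same camera.

```bash
cat >> h.py <<'E'
from scipy.optimize import least_squares
def circ(q,r,x0): 
    s=least_squares(lambda a: np.hypot(q[:,0]-a[0],q[:,1]-a[1])-r,x0,loss="soft_l1",f_scale=.001)
    return s.x,np.median(np.abs(s.fun))
E
cat > rel.py <<'E'
from plant import *
from h import *
import sys
def go(c,p,d,T,S,zlo=.02,dz=(-.012,.01)):
    W=cloud(c,d)
    near=lambda P,r:(d>0)&(np.hypot(W[...,0]-P[0],W[...,1]-P[1])<r)
    q=W[near(S,.012)&(W[...,2]>zlo)&(W[...,2]<.073)]; s,e=circ(q,.007,S)
    cap=W[near(S,.012)&(W[...,2]>.077)&(W[...,2]<.085)]
    print("spindle",len(q),s,e,"cap",len(cap),(cap.max(0)+cap.min(0))/2 if len(cap) else "")
    g=W[near(T,.022)&(W[...,2]>T[2]-.03)&(W[...,2]<T[2]-.003)]; t,e=circ(g,.015,T[:2])
    print("sleeve",len(g),t,e,"minz",g[:,2].min(),"TCP",T)
    return s,t
E
python3 - <<'E'
from rel import *
z=np.load("pics/w2.npz"); o=get_obs()
s,t=go(z,z["p"],z["d"],o["tool_pos"],[.522,-.030]); D=s-t; y=np.radians(-68.93)
print(D,"tool mm",1e3*D@[np.cos(y),np.sin(y)],1e3*D@[np.sin(y),-np.cos(y)])
E
```

```text
spindle 270 [ 0.52229632 -0.03010211] 0.00019461883816704762 cap 160 [ 0.52303681 -0.02951423  0.07965947]
sleeve 854 [0.56274363 0.08809284] 0.00037560102068265235 minz 0.13417225753010056 TCP [0.5627794  0.08717884 0.16414596]
[-0.04044731 -0.11819495] tool mm 95.75151812380355 80.23514296751237
```

Emit:
{"name": "step_arm", "arguments": {"steps": [[[0.1, 0.1, 0, 0, 0, 0], [0.3, 0.25, 0, 0, 0, 0], [0.55, 0.45, 0, 0, 0, 0], [0.8, 0.65, 0, 0, 0, 0], [0.92, 0.77, 0, 0, 0, 0], [0.96, 0.8, 0, 0, 0, 0], [0.96, 0.8, 0.1, 0, 0, 0], [0.96, 0.8, 0.2, 0, 0, 0], [0.96, 0.8, 0.25, 0, 0, 0], [0.96, 0.8, 0.25, 0, 0, 0], [0.96, 0.8, 0.25, 0, 0, 0]]]}}

```text
clock: 7.05
tool_pos: [0.5225, -0.0313, 0.1392]
orientation: [180.0, -0.0, -68.9]
force: [-0.4, 0.1, 0.2]
opening: 0.0293
gripper_force: 29.9
```

```bash
python3 - <<'E'
from rel import *
o=get_obs(); c=calibration("wrist"); p,d=snapshot("wrist"); print(o["tool_pos"],o["orientation"],o["force"])
cv2.imwrite("pics/w3.png",p[80:360:,150:490,::-1]); np.savez("pics/w3.npz",p=p,d=d,**c)
s,t=go(c,p,d,o["tool_pos"],[.5223,-.0301]); D=s-t; y=np.radians(-68.93)
print(D,"tool mm",1e3*D@[np.cos(y),np.sin(y)],1e3*D@[np.sin(y),-np.cos(y)])
E
```

```text
[ 0.5225355  -0.03131202  0.13919083] [ 1.79950936e+02 -2.85843443e-03 -6.88661376e+01] [-0.3610469   0.07632768  0.20055764]
spindle 272 [ 0.52230111 -0.02992609] 0.00010518236377537104 cap 0 
sleeve 857 [ 0.52256046 -0.03010604] 0.00035144383103519194 minz 0.10932859394210583 TCP [ 0.5225355  -0.03131202  0.13919083]
[-0.00025935  0.00017994] tool mm -0.26114910851791 0.17731942209269586
```

View pics/w3.png

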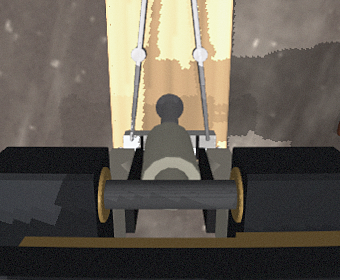

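The crop shows the held sleeve (170,155) in line with the spindle's lower shaft (170,105). The offset is under 0.3 mm, so I'm lowering.

Emit:
{"name": "step_arm", "arguments": {"steps": [[[0, 0, 0.06, 0, 0, 0], [0, 0, 0.12, 0, 0, 0], [0, 0, 0.18, 0, 0, 0], [0, 0, 0.24, 0, 0, 0], [0, 0, 0.3, 0, 0, 0], [0, 0, 0.36, 0, 0, 0], [0, 0, 0.4, 0, 0, 0], [0, 0, 0.4, 0, 0, 0]]]}}

```text
clock: 7.9
tool_pos: [0.522, -0.0319, 0.0989]
orientation: [179.9, 0.0, -68.9]
force: [0.2, -0.9, -0.4]
opening: 0.0297
gripper_force: 29.9
```

Emit:
{"name": "step_arm", "arguments": {"steps": [[[0, 0, 0.08, 0, 0, 0], [0, 0, 0.16, 0, 0, 0], [0, 0, 0.24, 0, 0, 0], [0, 0, 0.32, 0, 0, 0], [0, 0, 0.38, 0, 0, 0], [0, 0, 0.44, 0, 0, 0], [0, 0, 0.47, 0, 0, 0], [0, 0, 0.47, 0, 0, 0], [0, 0, 0.47, 0, 0, 0]]]}}

```text
clock: 8.8
tool_pos: [0.5226, -0.0317, 0.0527]
orientation: [-180.0, -0.0, -68.9]
force: [-1.0, -0.6, -1.2]
opening: 0.0296
gripper_force: 29.9
```

Emit:
{"name": "step_arm", "arguments": {"steps": [[[0, 0, 0.01, 0, 0, 0], [0, 0, 0.02, 0, 0, 0], [0, 0, 0.03, 0, 0, 0], [0, 0, 0.03, 0, 0, 0], [0, 0, 0.03, 0, 0, 0]]]}}

```text
clock: 9.3
tool_pos: [0.5224, -0.0318, 0.0496]
orientation: [180.0, -0.0, -68.9]
force: [0.6, -0.4, -1.1]
opening: 0.0297
gripper_force: 29.9
```

Emit:
{"name": "step_arm", "arguments": {"steps": [[[0, 0, 0.005, 0, 0, 0], [0, 0, 0.01, 0, 0, 0], [0, 0, 0.01, 0, 0, 0], [0, 0, 0.01, 0, 0, 0]]]}}

```text
clock: 9.7
tool_pos: [0.5225, -0.0317, 0.0487]
orientation: [-180.0, -0.0, -68.9]
force: [-0.9, -0.0, 1.4]
opening: 0.0296
gripper_force: 29.9
```

Emit:
{"name": "step_arm", "arguments": {"steps": [[[0, 0, 0.005, 0, 0, 0], [0, 0, 0.005, 0, 0, 0], [0, 0, 0.005, 0, 0, 0]]]}}

```text
clock: 10.0
tool_pos: [0.5227, -0.0318, 0.0486]
orientation: [-180.0, -0.0, -68.9]
force: [-1.6, 0.2, 5.2]
opening: 0.0296
gripper_force: 29.9
```

Emit:
{"name": "step_arm", "arguments": {"steps": [[[0, 0, 0, 0, 0, 0], [0, 0, 0, 0, 0, 0], [0, 0, 0, 0, 0, 0], [0, 0, 0, 0, 0, 0], [0, 0, 0, 0, 0, 0], [0, 0, 0, 0, 0, 0]]], "jaw": 100}}

```text
clock: 10.6
tool_pos: [0.5224, -0.0318, 0.048]
orientation: [180.0, 0.0, -68.9]
force: [0.1, -0.1, -0.1]
opening: 0.0531
gripper_force: 0.0
```

Emit:
{"name": "step_arm", "arguments": {"steps": [[[0, 0, -0.1, 0, 0, 0], [0, 0, -0.4, 0, 0, 0], [0, 0, -0.8, 0, 0, 0], [0, 0, -1.0, 0, 0, 0], [0, 0, -1.0, 0, 0, 0]]]}}

```text
clock: 11.1
tool_pos: [0.5246, -0.0314, 0.1523]
orientation: [-179.6, -0.1, -68.9]
force: [0.2, 0.1, -0.3]
opening: 0.0534
gripper_force: 0.0
```

```bash
cat > legs.py <<'E'
from rel import *
def frame(): # jig axes from spindle
    y=np.radians(111.07); return np.array([np.cos(y),np.sin(y)]),np.array([-np.sin(y),np.cos(y)])
def jig(c,d,S=np.array([.5223,-.0300])):
    W=cloud(c,d); ex,ey=frame(); Q=W[...,:2]-S
    return W,75+1e3*Q@ex,1e3*Q@ey,1e3*W[...,2]
E
python3 - <<'E'
from legs import *
o=get_obs(); c=calibration("wrist"); p,d=snapshot("wrist"); np.savez("pics/w4.npz",p=p,d=d,**c)
cv2.imwrite("pics/w4.png",p[:,:,::-1])
W,X,Y,Z=jig(c,d)
m=(d>0)&(Z>63)&(Z<75)&(np.hypot(X-75,Y)<18); print("ring",m.sum(),np.median(Z[m]),[(a[m].max()+a[m].min())/2 for a in (X,Y)],[np.ptp(a[m]) for a in (X,Y)])
for s in (1,-1):
    m=(d>0)&(Z>42)&(Z<50)&(abs(X-25)<12)&(abs(s*Y-26)<9)
    if m.sum(): print("rest",s,m.sum(),"X",X[m].min(),X[m].max(),"Y",Y[m].min(),Y[m].max(),np.median(Z[m]))
m=(d>0)&(Z>11)&(Z<17)&(abs(X)<60)&(abs(Y)<70)
print("board Y",np.percentile(Y[m],[.5,99.5]))
for x in (-40,-20,0,50): 
  for s in (1,-1):
    m=(d>0)&(Z>40)&(Z<50)&(abs(X-x)<4)&(s*Y>5)&(s*Y<38)
    if m.sum(): print("leg",x,s,np.median(Y[m]),m.sum())
E
```

```text
ring 818 68.71540280481832 [np.float64(74.07840062066191), np.float64(-0.6067651356542543)] [np.float64(29.033013387195822), np.float64(28.972063427859084)]
rest 1 228 X 13.414577664555289 36.471527122690574 Y 18.45564872337857 29.055845119485515 45.77168033143077
rest -1 238 X 13.48845379105709 36.63103992743874 Y -30.552747710425074 -18.862421559254535 45.66975436691446
board Y [-54.78862164  53.28548468]
leg -40 1 14.684136442480435 63
leg -40 -1 -16.336479507289564 61
leg -20 1 17.320783202742383 60
leg -20 -1 -18.95703333398367 61
leg 0 1 19.483026607821323 60
leg 0 -1 -20.936999589836184 58
leg 50 1 26.72988921255882 40
leg 50 -1 -27.16469624848316 42
```

View pics/w4.png

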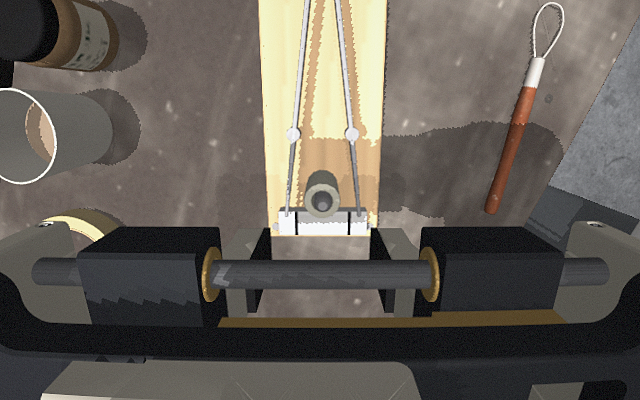

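The sleeve stands on the spindle at (322,195), with its top at 68.7 mm (69 expected). The finger rests are at (293,134) and (352,134), symmetric about Y = -0.7 mm. Moving over them and down.

Emit:
{"name": "step_arm", "arguments": {"steps": [[[0.1, 0, 0, 0, 0, 0], [0.25, 0, 0, 0, 0, 0], [0.4, -0.01, 0, 0, 0, 0], [0.48, -0.01, 0, 0, 0, 0], [0.48, -0.01, 0, 0, 0, 0], [0.48, -0.01, 0, 0, 0, 0], [0.48, -0.01, 0, 0, 0, 0]]], "jaw": 15}}

```text
clock: 11.85
tool_pos: [0.5404, -0.076, 0.1479]
orientation: [180.0, 0.0, -68.9]
force: [-0.5, -0.3, -0.2]
opening: 0.0823
gripper_force: 0.0
```

```bash
python3 - <<'E'
from legs import *
o=get_obs(); c=calibration("wrist"); p,d=snapshot("wrist"); np.savez("pics/w5.npz",p=p,d=d,**c)
print(o["tool_pos"],o["orientation"],o["opening"])
W,X,Y,Z=jig(c,d); ex,ey=frame(); q=o["tool_pos"][:2]-[.5223,-.03]; print("TCP jig",75+1e3*q@ex,1e3*q@ey)
for s in (1,-1):
    m=(d>0)&(Z>43)&(Z<50)&(abs(X-25)<20)&(abs(s*Y-26)<10)
    if m.sum():
        w=(X[m],Y[m]*s); k=w[1]>np.percentile(w[1],97); print("rest",s,m.sum(),"outer",w[1].max(),np.percentile(w[1],99),"X there",w[0][k].mean())
m=(d>0)&(Z>63)&(Z<75)&(np.hypot(X-75,Y)<18); print("ring",m.sum(),np.median(Z[m]),[(a[m].max()+a[m].min())/2 for a in (X,Y)] if m.sum() else "")
E
```

```text
[ 0.54043149 -0.07602449  0.14788004] [ 1.79978516e+02  8.26180263e-03 -6.89154952e+01] 0.0822909590439991
TCP jig 25.534199882313857 -0.3730691995578894
rest 1 301 outer 29.524269083151868 29.43549336045796 X there 23.417186918963793
rest -1 307 outer 30.210458844278666 30.027437421555216 X there 23.86404588222782
ring 565 68.66615563758927 [np.float64(69.06736166437364), np.float64(-0.6925142283519881)]
```

Emit:
{"name": "step_arm", "arguments": {"steps": [[[0.01, 0, 0.2, 0, 0, 0], [0.01, 0, 0.4, 0, 0, 0], [0.01, 0, 0.6, 0, 0, 0], [0.01, 0, 0.8, 0, 0, 0], [0.01, 0, 0.95, 0, 0, 0], [0.01, 0, 1.0, 0, 0, 0], [0.01, 0, 1.0, 0, 0, 0]]]}}

```text
clock: 12.6
tool_pos: [0.5407, -0.0769, 0.0477]
orientation: [179.9, 0.0, -68.9]
force: [-0.3, -0.1, 0.5]
opening: 0.0827
gripper_force: 0.0
```

Emit:
{"name": "step_arm", "arguments": {"steps": [[[0, 0, 0.07, 0, 0, 0], [0, 0, 0.14, 0, 0, 0], [0, 0, 0.2, 0, 0, 0], [0, 0, 0.2, 0, 0, 0], [0, 0, 0.2, 0, 0, 0]]]}}

```text
clock: 13.1
tool_pos: [0.5409, -0.0772, 0.028]
orientation: [180.0, 0.0, -68.9]
force: [0.3, -0.1, -0.2]
opening: 0.0826
gripper_force: 0.0
```

Emit:
{"name": "step_arm", "arguments": {"steps": [[[0, 0, 0, 0, 0, 0], [0, 0, 0, 0, 0, 0], [0, 0, 0, 0, 0, 0], [0, 0, 0, 0, 0, 0], [0, 0, 0, 0, 0, 0], [0, 0, 0, 0, 0, 0]]], "jaw": 92}}

```text
clock: 13.7
tool_pos: [0.541, -0.0769, 0.0282]
orientation: [-180.0, 0.0, -68.9]
force: [-0.9, 2.4, 1.6]
opening: 0.0562
gripper_force: 3.6
```

Emit:
{"name": "step_arm", "arguments": {"steps": [[[0, 0, 0, 0, 0, 0], [0, 0, 0, 0, 0, 0], [0, 0, 0, 0, 0, 0], [0, 0, 0, 0, 0, 0], [0, 0, 0, 0, 0, 0]]], "jaw": 106}}

```text
clock: 14.2
tool_pos: [0.5409, -0.0766, 0.0282]
orientation: [-180.0, 0.0, -68.9]
force: [-2.3, 6.7, 3.5]
opening: 0.0508
gripper_force: 5.5
```

```bash
python3 - <<'E'
from legs import *
o=get_obs(); print(o["opening"],o["gripper_force"],o["force"])
for n in ("wrist","top","scene"):
    c=calibration(n); p,d=snapshot(n); np.savez(f"pics/{n}6.npz",p=p,d=d,**c)
    ex,ey=frame(); f=lambda x,y,z: np.r_[np.array([.5223,-.03])+((x-75)*ex+y*ey)*1e-3,z*1e-3]
    q=proj(c,[f(100,25,39),f(100,-25,39),f(121,0,29)]); print(n,q.round())
    if n=="wrist": cv2.imwrite("pics/w6.png",p[:,:,::-1])
E
```

```text
0.05080596517106132 5.506119132041931 [-2.31897131  6.71012543  3.48128101]
wrist [[363. 369.]
 [278. 369.]
 [321. 382.]]
top [[350. 223.]
 [343. 204.]
 [339. 217.]]
scene [[338. 210.]
 [320. 202.]
 [324. 214.]]
```

View pics/w6.png

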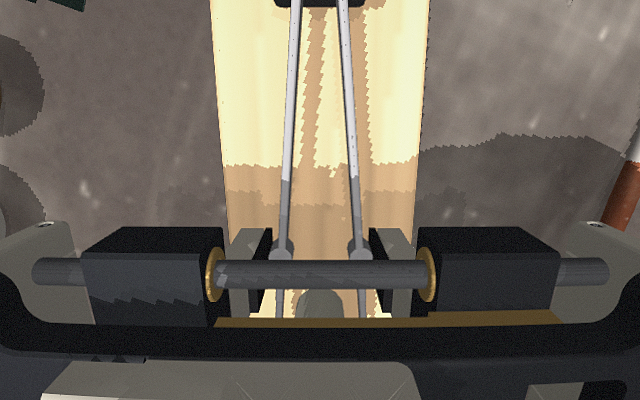

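The wrist view shows the legs squeezed between the pads at (280,255) and (360,255); the tips are hidden. Opening is 50.8 mm and pad force 5.5 N, as specified for the marked gap. I'll check independently from the leg slopes (open against squeezed) and the scene view of the tips.

```bash
python3 - <<'E'
from legs import *
def fit(f):
    z=np.load(f"pics/{f}.npz"); W,X,Y,Z=jig(z,z["d"]); r=[]
    for s in (1,-1):
        m=(z["d"]>0)&(Z>42)&(Z<50)&(X>-75)&(X<10)&(s*Y>4)&(s*Y<30)
        v,u=np.nonzero(m); P=ray(z,np.c_[u,v],.046); Q=P[:,:2]-[.5223,-.03]; ex,ey=frame(); x,y=75+1e3*Q@ex,1e3*Q@ey
        xs=np.arange(-70,10,4.); ys=[np.median(y[abs(x-a)<3]) for a in xs]
        r.append(np.polyfit(xs,ys,1))
    r=np.array(r); return np.polyval(r[0],99)-np.polyval(r[1],99),np.polyval(r[0],-105)-np.polyval(r[1],-105),np.polyval(r.T,99)
for f in ("w4","w5","wrist6"): print(f,fit(f))
z=np.load("pics/scene6.npz"); a=cv2.resize(z["p"][170:240,280:370],None,fx=8,fy=8,interpolation=cv2.INTER_CUBIC)
cv2.imwrite("pics/s6.png",a[:,:,::-1])
E
```

```text
w4 (np.float64(64.62468614180938), np.float64(15.674355006731755), array([ 31.88461882, -32.74006732]))
w5 (np.float64(67.61655736949126), np.float64(14.632041479356124), array([ 34.38807072, -33.22848665]))
wrist6 (np.float64(52.20579395992432), np.float64(14.993596919608757), array([ 26.83233073, -25.37346323]))
```

View pics/s6.png

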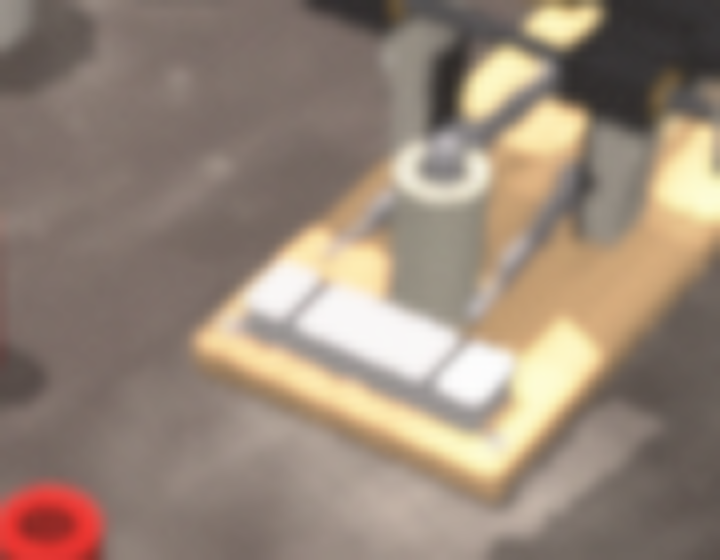

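The scene crop shows the tips at (335,245) and (475,310), separation (140,65) px. The lines are at (310,300) and (450,362), separation (140,62) px, so the gap matches and both legs are clear of the sleeve at (440,240). I'll hold briefly, check it's steady and hand in.

Emit:
{"name": "step_arm", "arguments": {"steps": [[[0, 0, 0, 0, 0, 0], [0, 0, 0, 0, 0, 0], [0, 0, 0, 0, 0, 0], [0, 0, 0, 0, 0, 0], [0, 0, 0, 0, 0, 0], [0, 0, 0, 0, 0, 0], [0, 0, 0, 0, 0, 0], [0, 0, 0, 0, 0, 0], [0, 0, 0, 0, 0, 0], [0, 0, 0, 0, 0, 0]]]}}

```text
clock: 15.35
tool_pos: [0.5409, -0.0766, 0.0282]
orientation: [-180.0, 0.0, -68.9]
force: [-2.0, 6.0, 3.9]
opening: 0.0513
gripper_force: 5.5
```

```bash
python3 - <<'E'
from plant import *
o=get_obs(); print(o["opening"],o["gripper_force"],o["force"],o["qvel"].round(2))
if abs(o["opening"]-.051)<.0006 and 4<o["gripper_force"]<7: print(close_job())
E
```

```text
0.05127090008575522 5.506525710225105 [-2.02450778  6.01348932  3.92906574] [ 0.    0.08 -0.03  0.09  0.02  0.1 ]
the job is handed in; nothing more can be done
None
```

The tall sleeve stands released on the spindle, and the job was handed in at about 15 s with the tweezers held steady at the marked gap (51 mm over the rests, 5.5 N, legs clear of the sleeve); the short sleeve and wooden tool were never touched.

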